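Stand the long divider back in the peg caddy

TASK

Two washed caddy dividers are drying on edge in grooved pine stands. Lift out the longer one and stand it upright, grip tab up, in the middle one of the three slots that run across the open grey caddy, right down on the caddy's floor; lower it in, do not let it drop, and let go of it. Leave the shorter divider and the mallet where they are.

Things in the scene. Friction and masses are not known exactly. Their poses are not given: they have to be found in the camera images.
- long_divider: Flat grey plastic plate 124 long (x), 10 thick (y), 100 mm high (z), with a grip tab 50 long, 12 thick, 30 high centred on its top edge; 0.12 kg. Origin: centre of the bottom edge; z up. It starts on edge, loose, in the 13 mm wide, 30 mm deep groove of a fixed pine stand (70 along x, 50 across, 45 mm high), bottom edge 15 mm above the bench; lifts straight up. Its ends are alike.
- short_divider: Bystander: the same kind of grey plate but only 76 mm long (x), 10 thick (y), 100 high, with the same tab (50 x 12 x 30 mm), in a like pine stand beside the other; which stand holds which divider varies. Origin: centre of its bottom edge; z up.
- middle_slot (a point): Middle slot's centre on the caddy floor, 4 mm above the bench; x along the slot, y across, z up. Grey caddy, fixed, open, 150 (x) x 240 (y) mm, rim 80 mm high, lid folded back to the bench at +x. Three slots 58 mm apart in y, between ribs reaching 30 mm in from the walls at both ends; each 16 mm wide, 144 long, flaring from 60 mm above the bench to 32 mm wide at 76 mm.
- mallet: Bystander: red plastic mallet lying beyond the stands, head 55 x 95 x 56 mm, handle 24 mm thick reaching 236 mm from the origin along x. Origin: under the middle of the head, on the bench.
Things that resemble listed ones, but are neither listed nor needed, are in the scene too. What is shaped like the long_divider but green or purple is not meant.

How it is judged:
By the outcome, as a careful person would: the job done as asked, in the order asked, and still so for the second after the job is handed in, with the robot touching nothing.
It also fails if it takes over 45 s, if anything falls off the work surface, if the arm or the gripper's body presses on something with over 40 N, if the wrist force passes 120 N, or if a joint passes its speed limit or range.

ROBOT

A 7-joint arm with a two-finger parallel gripper is mounted at the origin on the work surface. World frame = base frame: x ahead of the robot, y to its left, z up, the work surface at z = 0. Lengths are in m, angles in degrees, forces in N, time in s.
With the tool pointing down it reaches from about 0.425 to 0.825 m from the base axis. Payload 3.6 kg.
Tool frame: the origin (TCP) lies between the finger pads; the fingertips stand 25 mm ahead of it and the grasp point (between the pads) lies 6 mm ahead of it; z points along the fingers, y is the direction in which the jaws open and shut (so a half turn about z gives the same grasp; the last joint's range is limited). The gripper opens to 93 mm and grips with 3 to 60 N. Pads are 15 mm wide; open, the fingers measure 128 mm over their backs; the gripper's body (75 mm by 188 mm) begins 65 mm behind the grasp point.
Start: joints at [-77.378, 35.231, -0.722, 81.555, 0.464, 63.22, -2.315], TCP at [0.159, 0.63, 0.221] pointing down, gripper open.
Joint ranges: [-178.69, 178.69], [-17.37, 117.87], [-77.05, 75.6], [15.02, 138.74], [-78.02, 258.01], [0.78, 113.62], [-162.83, 162.83]. Speed limits (degrees/s): [159.86, 159.86, 180, 180, 180, 180, 180].

INTERFACE

Orientations are given as a 3x3 rotation matrix whose columns are the frame's x, y, z axes.
In Python, from cell import bot gives the robot as it stands. The module is installed in compiled form; this text tells all that it offers.
- The arm moves only by the tool carry_out, never from a script. Its argument "series" is text: rows parted by semicolons, each of 4 numbers parted by spaces: the shift along the tool's x, y, z in units of 50 mm (1.0 is 50 mm), then the turn about the tool's z in units of 5 degrees (1.0 is 5 degrees). A call has 1 to 10 rows; each row is the pose to reach, as a shift and turn from the pose commanded when the call began, along the tool's axes at that moment; what a row does not reach only later rows make up. A row lasts 1/10 s, in which the tool goes at most 50 mm and 8.59 degrees, less where a joint would pass 70% of its speed; a pose out of reach is approached as far as the arm can. A call with a gripper value outside its range is refused whole. "gripper" is the opening in per cent of the stroke, from 0 (shut) to 100 (fully open), set as the call begins (left out, the last holds). The fingers move at their own pace and stop on an object; "newtons" is the grip in N (left out, the last holds). Time passes only in rows, so rows that repeat a pose let the fingers close. It gives the time, the measured TCP pose, the force and the opening at its end, in the units of the state.
- bot.read_state(): the state, without advancing time (a new reading comes with each control period).
- bot.snapshot(name): name is "side" or "top" or "wrist"; returns a dict with "image" (400x640x3 uint8, red, green, blue), "mtx" (3x3 intrinsics, pixels), "k1" (the pictures are not rectified: a ray, as slopes to the right and down, at radius r is drawn at 1 + k1 r^2 times it, then the intrinsics apply), "cam_to_world" (4x4, takes a point from camera to world coordinates); the wrist camera has in their place "mount" (4x4, takes a point from camera to tool coordinates, whose origin is the TCP and whose axes are the flange's). Camera axes: x right, y down, z forward; pixel columns grow to the right and rows downward; lengths in m; the calibration is good to about 2 mm. A picture is of the moment at which its call begins: read the wrist's pose just before it. There is no depth.
- bot.hand_in(): hands the job in, once; it reports no verdict.
The state is a dict: "time_s": time; "joint_pos": joint angles; "joint_vel": joint speeds; "joint_efforts": joint torques, N m; "tcp_pos": TCP position; "ee_rot": TCP orientation; "contact_force": force on the tool from outside, world axes, zero at the start; "ft_torque": the same for the moment, N m; "grip_width": opening from 0.0 (shut) to 1.0 (fully open).
Only numpy, scipy, OpenCV 4.12 (cv2) and the standard library are available. Lean on these libraries where they do the work, as an engineer would, in place of code of your own. Each camera call takes 0.05 s, during which the arm holds its last target.

## Working session

There is one attempt and no reset: what is moved stays moved. The work goes in short steps, Python scripts to look and compute and a tool call to move; the robot and the scene stay as the last step left them, time stands still between calls to the robot, and variables do not carry over. Pictures are saved under pics/ and viewed, and the job is handed in when it is done.

Besides the shell and the picture viewer there is one more tool, called after ">>>" by a JSON object that holds its "op" and its "data", one argument or row to a line. carry_out: Moves the arm, as the interface text tells. Its arguments: {"type":"object","properties":{"series":{"type":"string"},"gripper":{"type":"number"},"newtons":{"type":"number"}},"required":["series"]}

```bash
mkdir -p pics; python3 - <<'E'
from cell import bot
import cv2,numpy as np,pickle
s=bot.read_state();print(s['time_s'],s['tcp_pos'],np.round(s['ee_rot'],3),s['grip_width'],s['contact_force'])
d={}
for n in ['side','top','wrist']:
    r=bot.snapshot(n);d[n]=r
    cv2.imwrite(f'pics/{n}0.png',r['image'][:,:,::-1])
    print(n,r['mtx'],r['k1'],np.round(r.get('cam_to_world',r.get('mount')),3))
pickle.dump((s,d),open('d0.pkl','wb'))
E
```

```text
0.0 [0.15863576 0.62952797 0.21938088] [[-0.97   0.244 -0.001]
 [ 0.244  0.97  -0.003]
 [-0.    -0.003 -1.   ]] 1.0013431242192141 [-0.41753318 -0.48424856 -0.29780966]
side [[363.45498895   0.         313.28226517]
 [  0.         363.45498895 201.892561  ]
 [  0.           0.           1.        ]] 0.018172865150237277 [[ 1.    -0.012  0.026  0.485]
 [-0.027 -0.661  0.75  -0.692]
 [ 0.008 -0.751 -0.661  0.771]
 [ 0.     0.     0.     1.   ]]
top [[443.1888169    0.         314.73574048]
 [  0.         443.1888169  196.15327159]
 [  0.           0.           1.        ]] -0.028554101981260526 [[-0.008 -0.994  0.109  0.375]
 [-1.     0.007 -0.009  0.128]
 [ 0.009 -0.109 -0.994  1.222]
 [ 0.     0.     0.     1.   ]]
wrist [[345.46928836   0.         315.31993763]
 [  0.         345.46928836 195.85342908]
 [  0.           0.           1.        ]] -0.06259308455925554 [[ 0.    -0.971 -0.24   0.066]
 [ 1.     0.    -0.     0.001]
 [ 0.    -0.24   0.971 -0.165]
 [ 0.     0.     0.     1.   ]]
```

View pics/side0.png

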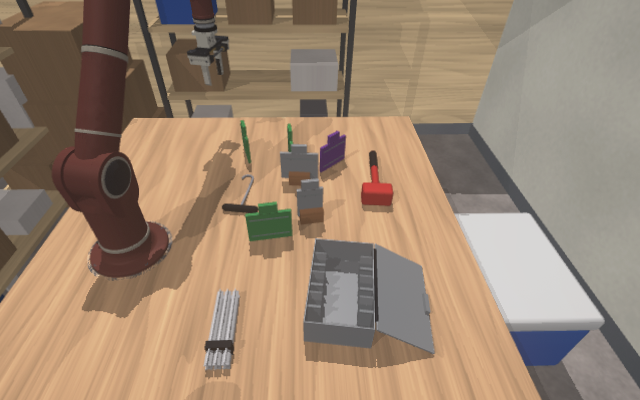

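View pics/top0.png

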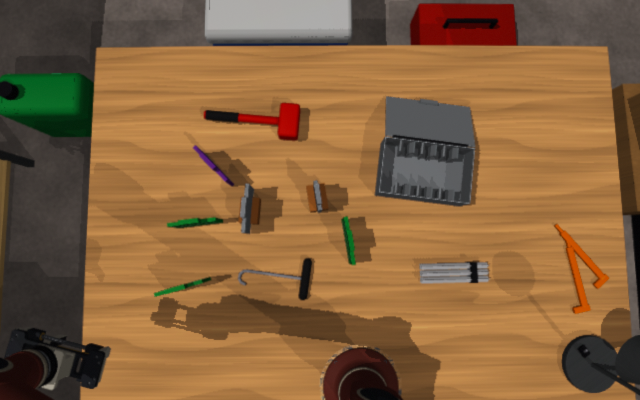

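View pics/wrist0.png

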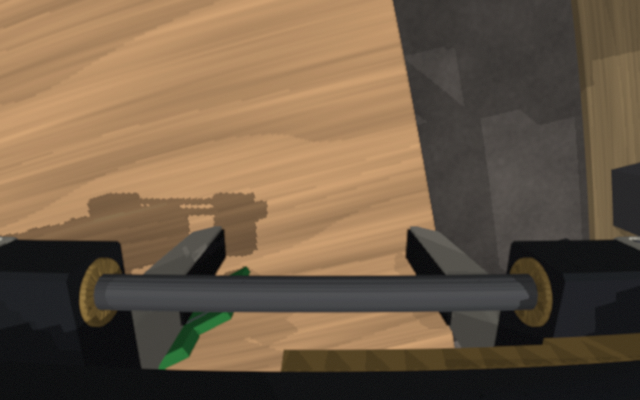

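Two candidates are grey plates in pine stands: top (248,208) and top (317,196). The first spans about 50 px against about 30 px, so it fits "longer". The green and purple look-alikes are excluded. I'll confirm this in an enlarged crop.

```bash
python3 - <<'E'
import cv2,numpy as np,pickle
s,d=pickle.load(open('d0.pkl','rb'))
t=d['top']['image'][:,:,::-1];a=cv2.resize(t[165:255,220:340],None,fx=6,fy=6,interpolation=cv2.INTER_CUBIC)
cv2.imwrite('pics/c1.png',a)
t=d['side']['image'][:,:,::-1];a=cv2.resize(t[130:240,270:350],None,fx=5,fy=5,interpolation=cv2.INTER_CUBIC)
cv2.imwrite('pics/c2.png',a)
t=d['top']['image'][:,:,::-1];a=cv2.resize(t[90:210,370:480],None,fx=5,fy=5,interpolation=cv2.INTER_CUBIC)
cv2.imwrite('pics/c3.png',a)
t=d['side']['image'][:,:,::-1];a=cv2.resize(t[235:355,295:440],None,fx=5,fy=5,interpolation=cv2.INTER_CUBIC)
cv2.imwrite('pics/c4.png',a)
E
```

```text
(no output)
```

View pics/c1.png

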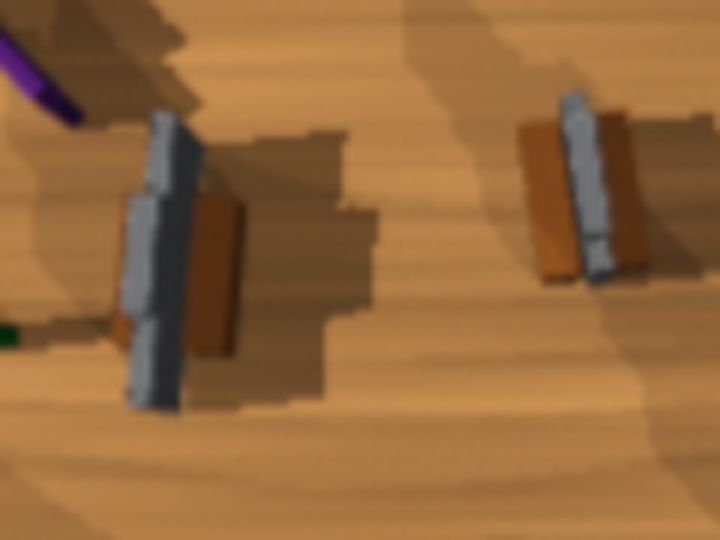

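View pics/c2.png

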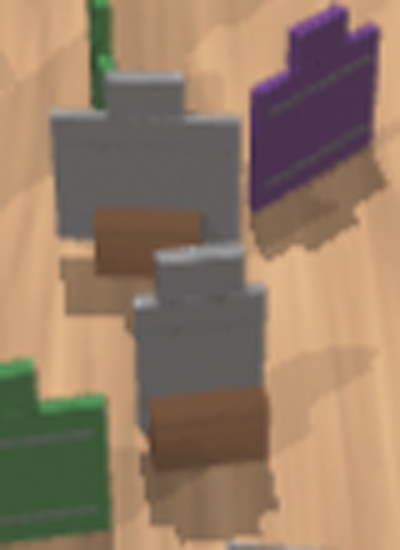

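View pics/c3.png

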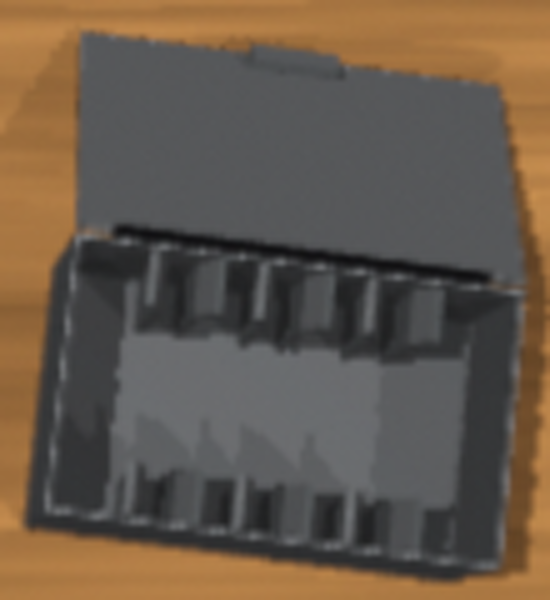

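View pics/c4.png

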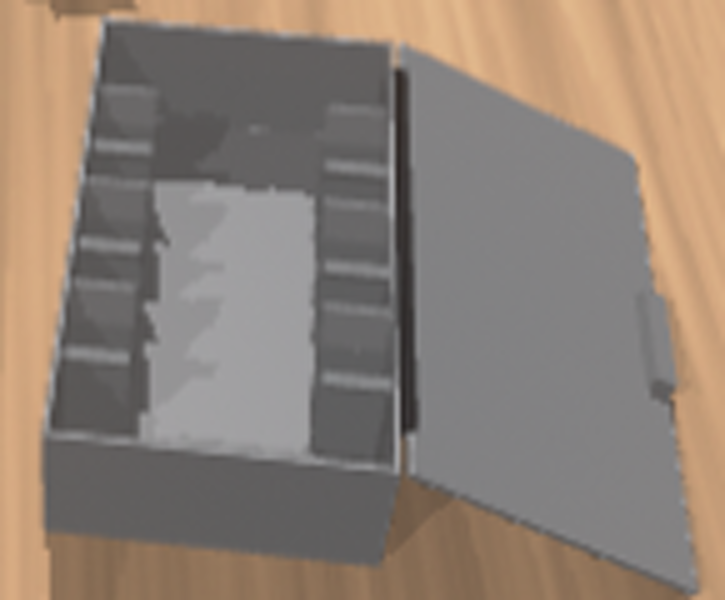

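The crop confirms it: the plate at top (248,208) overhangs its stand at both ends, while the one at (317,196) is barely longer than its stand. Next comes a coarse triangulation.

```bash
cat > h.py <<'E'
import cv2,numpy as np,pickle
def ray(r,uv,s=None):
    T=r.get('cam_to_world')
    if T is None:
        W=np.eye(4);W[:3,:3]=s['ee_rot'];W[:3,3]=s['tcp_pos'];T=W@r['mount']
    T=np.array(T);K=np.array(r['mtx'])
    p=cv2.undistortPoints(np.array([[uv]],float),K,np.array([r['k1'],0,0,0,0.]))[0,0]
    v=T[:3,:3]@np.array([p[0],p[1],1]);return T[:3,3],v/np.linalg.norm(v)
def tri(*rs):
    A=np.zeros((3,3));b=np.zeros(3)
    for o,v in rs:
        P=np.eye(3)-np.outer(v,v);A+=P;b+=P@o
    x=np.linalg.solve(A,b);return x,[round(1000*np.linalg.norm((np.eye(3)-np.outer(v,v))@(x-o)),1) for o,v in rs]
def plane(rv,z):
    o,v=rv;return o+v*(z-o[2])/v[2]
def crop(uv,off,f): return [(uv[0]+.5)/f-.5+off[0],(uv[1]+.5)/f-.5+off[1]]
E
python3 - <<'E'
from h import *
s,d=pickle.load(open('d0.pkl','rb'))
T,S=d['top'],d['side']
c1=lambda *p:ray(T,crop(p,(220,165),6)); c2=lambda *p:ray(S,crop(p,(270,130),5))
c3=lambda *p:ray(T,crop(p,(370,90),5)); c4=lambda *p:ray(S,crop(p,(295,235),5))
print('tab +x',tri(c1(146,194),c2(183,73)));print('tab -x',tri(c1(135,316),c2(107,74)))
print('plate +x',tri(c1(163,113),c2(240,120)));print('plate -x',tri(c1(140,405),c2(52,115)))
print('short tab?',tri(c1(597,238),c2(157,255)))
# caddy rim corners
for n,a,b in [('+x+y',(80,238),(392,45)),('+x-y',(522,290),(395,468)),('-x-y',(500,567),(48,434)),('-x+y',(50,515),(105,22))]:
    try: print(n,tri(c3(*a),c4(*b)), plane(c3(*a),.08))
    except Exception as e:print(e)
print('green end near',plane(ray(T,(222,220)),.1),plane(ray(T,(232,184)),.1))
E
```

```text
tab +x (array([0.49270196, 0.29014903, 0.14917533]), [np.float64(1.2), np.float64(1.2)])
tab -x (array([0.44399007, 0.29470481, 0.14594865]), [np.float64(1.8), np.float64(1.8)])
plate +x (array([0.52991939, 0.28849426, 0.11462425]), [np.float64(0.5), np.float64(0.5)])
plate -x (array([0.40818779, 0.29718299, 0.11386872]), [np.float64(1.0), np.float64(1.0)])
short tab? (array([0.47483005, 0.10745542, 0.14638881]), [np.float64(2.3), np.float64(2.3)])
+x+y (array([ 0.65712746, -0.07117966,  0.07986694]), [np.float64(2.2), np.float64(2.2)]) [ 0.65484487 -0.07105116  0.08      ]
+x-y (array([ 0.62527552, -0.30435307,  0.0812069 ]), [np.float64(0.3), np.float64(0.3)]) [ 0.62588479 -0.30483118  0.08      ]
-x-y (array([ 0.48055111, -0.28578926,  0.08062169]), [np.float64(1.6), np.float64(1.6)]) [ 0.47899187 -0.28614331  0.08      ]
-x+y (array([ 0.51076569, -0.05160021,  0.07897356]), [np.float64(2.8), np.float64(2.8)]) [ 0.50785738 -0.05158388  0.08      ]
green end near [0.43848517 0.3524106  0.1       ] [0.53022957 0.32822237 0.1       ]
```

>>> {"op": "carry_out", "data": {
  "series": "-0.6 -0.4 0 -0.2; -1.3 -0.85 -0.2 -0.4; -2 -1.3 -0.4 -0.6; -2.7 -1.75 -0.6 -0.8; -3.4 -2.2 -0.8 -1; -4.1 -2.7 -0.8 -1.2; -4.8 -3.15 -0.8 -1.4; -5.5 -3.6 -0.8 -1.6; -6.1 -4 -0.8 -1.8; -6.5 -4.3 -0.8 -1.9",
  "gripper": 60
}}

```text
time_s: 1.15
tcp_pos: [0.4235, 0.3394, 0.2603]
ee_rot: [[-0.996, 0.084, 0.001], [0.084, 0.996, -0.002], [-0.001, -0.002, -1.0]]
contact_force: [-0.3, -0.1, 0.0]
grip_width: 0.603
```

>>> {"op": "carry_out", "data": {
  "series": "0 0 0 0; 0 0 0 0"
}}

```text
time_s: 1.35
tcp_pos: [0.421, 0.3426, 0.2603]
ee_rot: [[-0.997, 0.082, -0.001], [0.082, 0.997, 0.0], [0.001, 0.0, -1.0]]
contact_force: [-1.3, 0.5, -0.6]
grip_width: 0.601
```

```bash
cat > snapw.py <<'E'
import sys
from cell import bot
from h import *
n=sys.argv[1];c=sys.argv[2] if len(sys.argv)>2 else 'wrist'
s=bot.read_state();r=bot.snapshot(c);pickle.dump((s,r),open(n+'.pkl','wb'));cv2.imwrite(f'pics/{n}.png',r['image'][:,:,::-1])
print(s['time_s'],s['tcp_pos'],np.round(s['ee_rot'],3).tolist(),s['grip_width'],np.round(s['contact_force'],1),np.round(s['joint_pos'],0))
E
python3 snapw.py w1
```

```text
1.35 [0.42100743 0.34260639 0.2603299 ] [[-0.997, 0.082, -0.001], [0.082, 0.997, 0.0], [0.001, 0.0, -1.0]] 0.6006985144420821 [-1.3  0.5 -0.6] [-41.  23.  -1.  96.   0.  61.  44.]
```

View pics/w1.png

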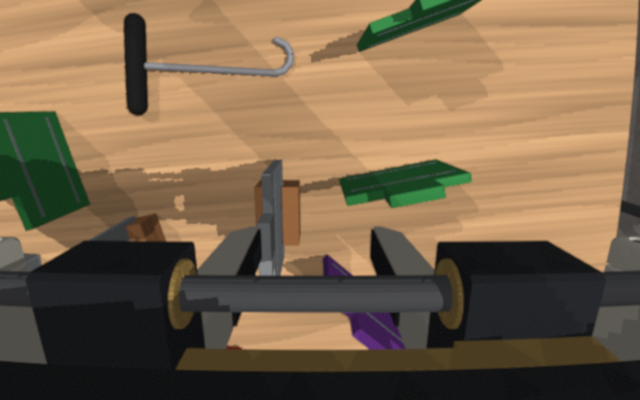

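The wrist view shows the long divider's near end at (275,165), with the jaws hiding the rest of it. I'll go a little beyond so the whole tab shows.

>>> {"op": "carry_out", "data": {
  "series": "-0.4 -0.2 0 0; -0.9 -0.4 0 0; -1.4 -0.6 0 0; -1.8 -0.76 0 0; -2.07 -0.84 0 0; -2.07 -0.84 0 0; -2.07 -0.84 0 0"
}}

```text
time_s: 2.1
tcp_pos: [0.5198, 0.2939, 0.2603]
ee_rot: [[-0.997, 0.079, -0.002], [0.079, 0.997, 0.001], [0.002, 0.001, -1.0]]
contact_force: [-0.3, 0.4, 0.5]
grip_width: 0.604
```

```bash
python3 snapw.py w2
```

```text
2.1 [0.51980001 0.29386619 0.26027391] [[-0.997, 0.079, -0.002], [0.079, 0.997, 0.001], [0.002, 0.001, -1.0]] 0.6038575377198746 [-0.3  0.4  0.5] [-32.  28.   0.  87.  -0.  64.  54.]
```

View pics/w2.png

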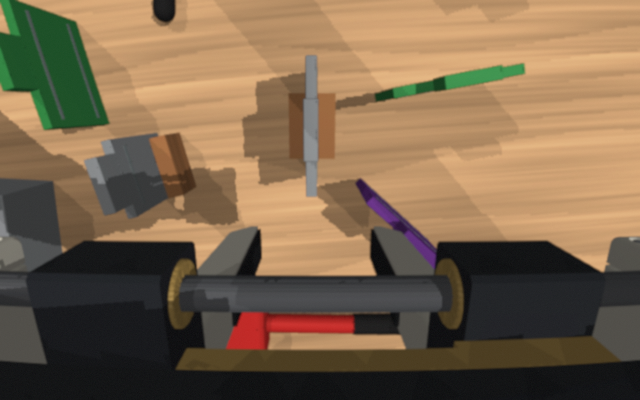

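```bash
python3 - <<'E'
from h import *
s,r=pickle.load(open('w2.pkl','rb'));im=r['image'][40:210,260:370]
hsv=cv2.cvtColor(im,cv2.COLOR_RGB2HSV);m=((hsv[...,1]<60)&(hsv[...,2]>70)).astype(np.uint8)
n,l,st,c=cv2.connectedComponentsWithStats(m);i=1+st[1:,4].argmax();m=l==i
for y in range(12,160,6):
    x=np.where(m[y])[0]
    if len(x):
        print(y+40,x.min()+260,x.max()+260)
yy=np.where(m.any(1))[0];print(yy.min()+40,yy.max()+40)
cv2.imwrite('pics/w2c.png',cv2.resize(im[:,20:90,::-1],None,fx=3.5,fy=3.5,interpolation=cv2.INTER_CUBIC))
P=lambda uv,z:np.round(plane(ray(r,uv,s),z),4)
print(P((311,55.5),.115),P((311,195.5),.115),P((310.5,98),.145),P((310.5,161),.145))
E
```

```text
58 306 316
64 306 316
70 306 316
76 305 316
82 305 316
88 305 316
94 305 316
100 303 317
106 303 317
112 303 317
118 303 317
124 303 317
130 303 317
136 303 317
142 303 317
148 303 317
154 303 317
160 303 317
166 305 316
172 306 316
178 306 316
184 306 316
190 306 316
196 308 315
55 196
[0.4078 0.2998 0.115 ] [0.5296 0.2899 0.115 ] [0.4439 0.2968 0.145 ] [0.4935 0.2928 0.145 ]
```

View pics/w2c.png

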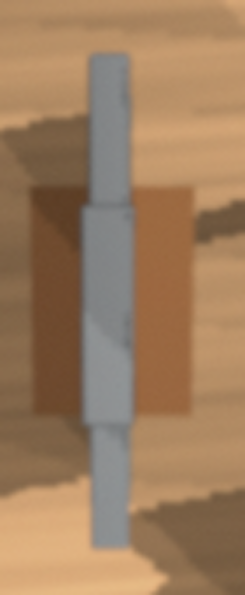

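The tab top runs from (310,98) to (310,161) and the plate from row 55 to row 196. That gives a 50 mm tab and a 122 mm plate, matching the description. Next I'll move above the tab and partway down.

>>> {"op": "carry_out", "data": {
  "series": "0.3 -0.06 0 0; 0.7 -0.06 0.2 0; 0.95 -0.06 0.5 0; 1.02 -0.06 0.9 0; 1.02 -0.06 1.2 0; 1.02 -0.06 1.4 0; 1.02 -0.06 1.5 0; 1.02 -0.06 1.5 0; 1.02 -0.06 1.5 0"
}}

```text
time_s: 3.05
tcp_pos: [0.4704, 0.2937, 0.1861]
ee_rot: [[-0.997, 0.081, 0.001], [0.081, 0.997, 0.001], [-0.001, 0.001, -1.0]]
contact_force: [0.3, -0.3, 0.5]
grip_width: 0.597
```

```bash
python3 snapw.py w3
```

```text
3.05 [0.47037513 0.29371488 0.18611355] [[-0.997, 0.081, 0.001], [0.081, 0.997, 0.001], [-0.001, 0.001, -1.0]] 0.5973165347052094 [ 0.3 -0.3  0.5] [-34.  29.   0. 100.  -0.  51.  51.]
```

View pics/w3.png

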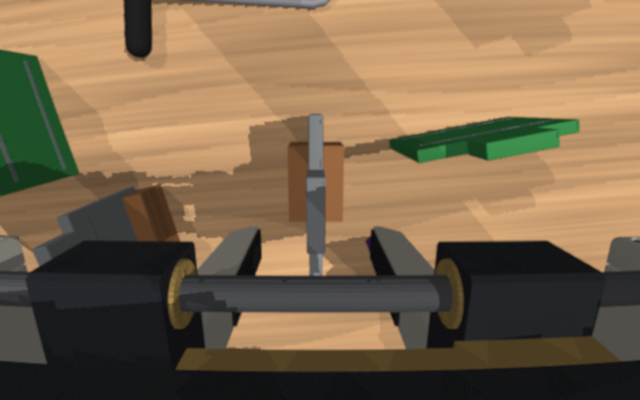

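The tab at column 316 is centred between the jaws. Top and side views put the tab top at 146–147 mm, against 145 mm nominal. Descending and gripping.

>>> {"op": "carry_out", "data": {
  "series": "0 0.02 0.25 0; 0 0.02 0.5 0; 0 0.02 0.75 0; 0 0.02 0.92 0; 0 0.02 0.98 0; 0 0.02 0.98 0; 0 0.02 0.98 0"
}}

```text
time_s: 3.8
tcp_pos: [0.4705, 0.2945, 0.1368]
ee_rot: [[-0.997, 0.081, 0.0], [0.081, 0.997, 0.0], [-0.0, 0.0, -1.0]]
contact_force: [-0.3, 0.3, -0.7]
grip_width: 0.597
```

>>> {"op": "carry_out", "data": {
  "series": "0 0 0 0; 0 0 0 0; 0 0 0 0; 0 0 0 0; 0 0 0 0; 0 0 0 0; 0 0 0 0; 0 0 0 0",
  "gripper": 0,
  "newtons": 25
}}

```text
time_s: 4.6
tcp_pos: [0.4702, 0.2943, 0.1366]
ee_rot: [[-0.997, 0.081, 0.0], [0.081, 0.997, -0.0], [-0.0, -0.0, -1.0]]
contact_force: [-0.1, 0.3, -0.1]
grip_width: 0.129
```

The width reads 12 mm, which is the tab. Lifting straight up by 155 mm so it clears the short divider and the rim.

>>> {"op": "carry_out", "data": {
  "series": "0 0 -0.1 0; 0 0 -0.3 0; 0 0 -0.6 0; 0 0 -1 0; 0 0 -1.5 0; 0 0 -2 0; 0 0 -2.5 0; 0 0 -2.9 0; 0 0 -3.1 0; 0 0 -3.1 0"
}}

```text
time_s: 5.6
tcp_pos: [0.4707, 0.2947, 0.2932]
ee_rot: [[-0.997, 0.081, 0.003], [0.081, 0.997, 0.002], [-0.003, 0.002, -1.0]]
contact_force: [-0.7, -0.5, -1.2]
grip_width: 0.127
```

```bash
python3 snapw.py s4 side
```

```text
5.6 [0.47073608 0.29467097 0.29318687] [[-0.997, 0.081, 0.003], [0.081, 0.997, 0.002], [-0.003, 0.002, -1.0]] 0.12712567259019789 [-0.7 -0.5 -1.2] [-35.  23.   0.  91.  -0.  66.  51.]
```

View pics/s4.png

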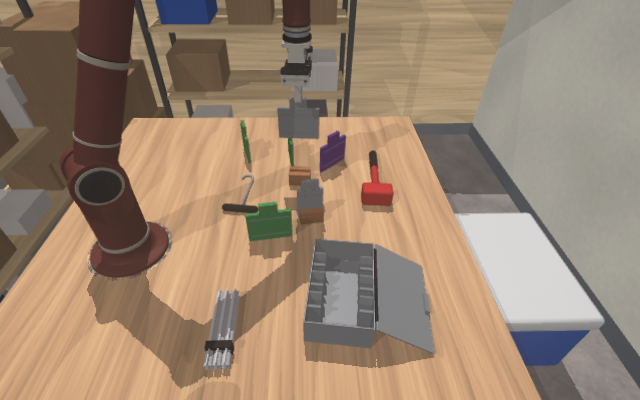

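The plate hangs level and clear of the stand at side (299,122), and the short divider stands undisturbed at (311,200). Next I'll carry it over the caddy.

>>> {"op": "carry_out", "data": {
  "series": "-0.1 -0.3 0 0; -0.3 -0.9 0 0; -0.5 -1.6 0 0.1; -0.7 -2.4 0 0.1; -0.95 -3.2 0 0.2; -1.2 -4 0 0.2; -1.4 -4.8 0 0.3; -1.65 -5.5 0 0.3; -1.8 -6 0 0.4; -1.9 -6.3 0 0.4"
}}

```text
time_s: 6.65
tcp_pos: [0.5383, -0.0324, 0.2902]
ee_rot: [[-0.993, 0.122, -0.003], [0.122, 0.993, -0.003], [0.003, -0.003, -1.0]]
contact_force: [-0.3, 0.0, -2.1]
grip_width: 0.124
```

>>> {"op": "carry_out", "data": {
  "series": "-0.1 -0.4 0 0; -0.3 -1 0 0.1; -0.5 -1.7 0 0.1; -0.7 -2.3 0.1 0.17; -0.8 -2.7 0.2 0.17; -0.85 -2.95 0.3 0.17; -0.86 -3 0.3 0.17; -0.86 -3 0.3 0.17; -0.86 -3 0.3 0.17"
}}

```text
time_s: 7.55
tcp_pos: [0.5649, -0.1796, 0.2766]
ee_rot: [[-0.992, 0.128, 0.0], [0.128, 0.992, 0.001], [0.0, 0.001, -1.0]]
contact_force: [0.4, 1.0, -1.1]
grip_width: 0.123
```

```bash
python3 snapw.py w5; python3 snapw.py s5 side;python3 snapw.py t5 top;
```

```text
7.55 [ 0.56493355 -0.17956176  0.27662838] [[-0.992, 0.128, 0.0], [0.128, 0.992, 0.001], [0.0, 0.001, -1.0]] 0.12292697701196949 [ 0.4  1.  -1.1] [ 10.  27.   8.  87.  -4.  66. 102.]
7.6 [ 0.56505171 -0.1795114   0.27680535] [[-0.992, 0.128, 0.0], [0.128, 0.992, 0.001], [-0.0, 0.001, -1.0]] 0.12522829069572744 [ 0.1 -0.  -1.2] [ 10.  27.   8.  87.  -4.  66. 102.]
7.65 [ 0.56510035 -0.17964248  0.27690071] [[-0.992, 0.128, 0.001], [0.128, 0.992, 0.001], [-0.0, 0.001, -1.0]] 0.12857663641259967 [-0.3  0.3 -1.9] [ 10.  27.   8.  87.  -4.  66. 102.]
```

View pics/w5.png

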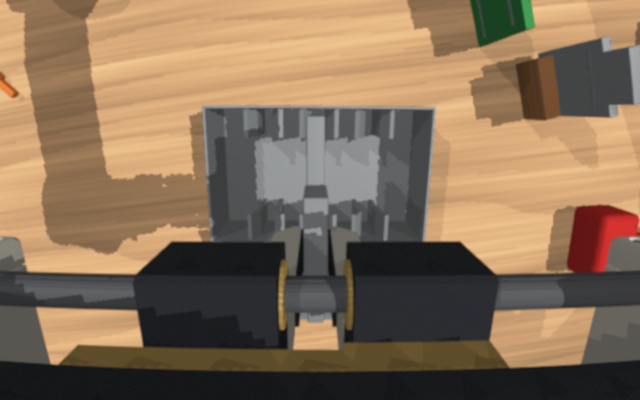

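View pics/s5.png

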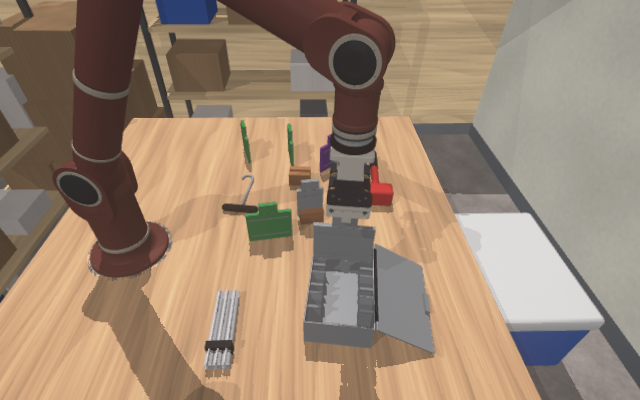

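```bash
python3 - <<'E'
from h import *
s,r=pickle.load(open('w5.pkl','rb'));im=r['image'][95:250,195:445,::-1]
cv2.imwrite('pics/w5c.png',cv2.resize(im,None,fx=3.2,fy=3.2,interpolation=cv2.INTER_CUBIC))
E
```

```text
(no output)
```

View pics/w5c.png

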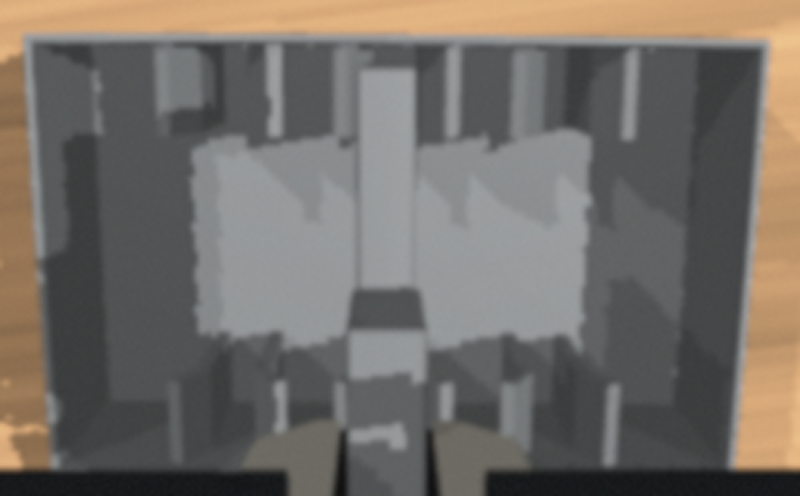

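The −x rim corners are at wrist (203.5,107.5) and (434.5,108.5). The middle slot's rib tops lie at crop columns 345 and 452, either side of the caddy centre at 397, and the plate is at 387. Now computing the offset.

```bash
python3 - <<'E'
from h import *
s,r=pickle.load(open('w5.pkl','rb'));R=np.array(s['ee_rot']);p=np.array(s['tcp_pos'])
f=3.2
C=lambda u,v:ray(r,crop((u,v),(195,95),f),s)
tl=lambda P:np.round(1000*R.T@(P-p),1)
print('rim -x+y, -x-y', *[(plane(C(*q),.08).round(4),tl(plane(C(*q),.08))) for q in [(767,41),(26,38)]])
for n,q in dict(ribsL1=(165,90),L2=(205,90),L=(275,90),a=(336,90),a2=(356,90),b=(446,90),b2=(460,90),c=(514,90),c2=(545,90),d=(628,90)).items(): print(n,tl(plane(C(*q),.076)))
for q in [(360,66),(415,67),(357,290),(415,290)]: print('plate',tl(plane(C(*q),p[2]-.022)))
for q in [(348,330),(427,330),(352,290),(420,290)]: print('tab',tl(plane(C(*q),p[2]+.008)))
# top view rim
s0,d=pickle.load(open('d0.pkl','rb'))
t5=pickle.load(open('t5.pkl','rb'))
# two-view tri of near rim corners: top + wrist
T=d['top'];c3=lambda *q:ray(T,crop(q,(370,90),5))
print(tri(c3(50,515),C(767,41)),tri(c3(500,567),C(26,38)))
E
```

```text
rim -x+y, -x-y (array([ 0.5113, -0.0487,  0.08  ]), array([ 70. , 122.6, 196.8])) (array([ 0.4801, -0.2838,  0.08  ]), array([  70.8, -114.5,  196.5]))
ribsL1 [ 54.  -71.2 200.5]
L2 [ 53.9 -58.2 200.6]
L [ 53.8 -35.4 200.6]
a [ 53.8 -15.6 200.6]
a2 [ 53.8  -9.1 200.6]
b [ 53.8  20.1 200.7]
b2 [ 53.8  24.6 200.7]
c [ 53.9  42.1 200.7]
c2 [ 53.9  52.2 200.7]
d [ 54.   79.3 200.7]
plate [63.6 -3.6 22. ]
plate [63.4  5.5 22. ]
plate [25.8 -4.3 22. ]
plate [25.8  5.7 22. ]
tab [26.2 -4.8 -8. ]
tab [26.2  6.7 -8. ]
tab [32.2 -4.2 -8. ]
tab [32.2  5.7 -8. ]
(array([ 0.50923871, -0.05060095,  0.08437254]), [np.float64(1.9), np.float64(1.9)]) (array([ 0.479555  , -0.285761  ,  0.07759721]), [np.float64(1.2), np.float64(1.2)])
```

The plate needs to move +3.3 mm in tool y and −5.7 mm in tool x. I'll correct that, go down to just above the rim and look again.

>>> {"op": "carry_out", "data": {
  "series": "-0.04 0.02 0.1 0; -0.08 0.05 0.3 0; -0.114 0.066 0.6 0; -0.114 0.066 0.9 0; -0.114 0.066 1.15 0; -0.114 0.066 1.25 0; -0.114 0.066 1.3 0; -0.114 0.066 1.3 0; -0.114 0.066 1.3 0"
}}

```text
time_s: 8.6
tcp_pos: [0.5713, -0.1789, 0.2122]
ee_rot: [[-0.991, 0.13, 0.001], [0.13, 0.991, -0.0], [-0.001, -0.0, -1.0]]
contact_force: [1.1, -0.0, -1.7]
grip_width: 0.123
```

```bash
python3 snapw.py w6; python3 snapw.py s6 side; python3 - <<'E'
from h import *
s,r=pickle.load(open('w6.pkl','rb'));im=r['image'][50:250,170:470,::-1]
cv2.imwrite('pics/w6c.png',cv2.resize(im,None,fx=2.65,fy=2.65,interpolation=cv2.INTER_CUBIC))
s,r=pickle.load(open('s6.pkl','rb'));im=r['image'][200:360,290:450,::-1]
cv2.imwrite('pics/s6c.png',cv2.resize(im,None,fx=3.7,fy=3.7,interpolation=cv2.INTER_CUBIC))
E
```

```text
8.6 [ 0.57129819 -0.17894295  0.21219874] [[-0.991, 0.13, 0.001], [0.13, 0.991, -0.0], [-0.001, -0.0, -1.0]] 0.1231699691311838 [ 1.1 -0.  -1.7] [ 10.  31.   8.  91.  -5.  58. 102.]
8.65 [ 0.57131352 -0.17897272  0.21227609] [[-0.991, 0.13, 0.001], [0.13, 0.991, -0.0], [-0.002, -0.0, -1.0]] 0.12349642658090239 [-0.4 -0.7 -1.5] [ 10.  31.   8.  91.  -5.  58. 102.]
```

View pics/w6c.png

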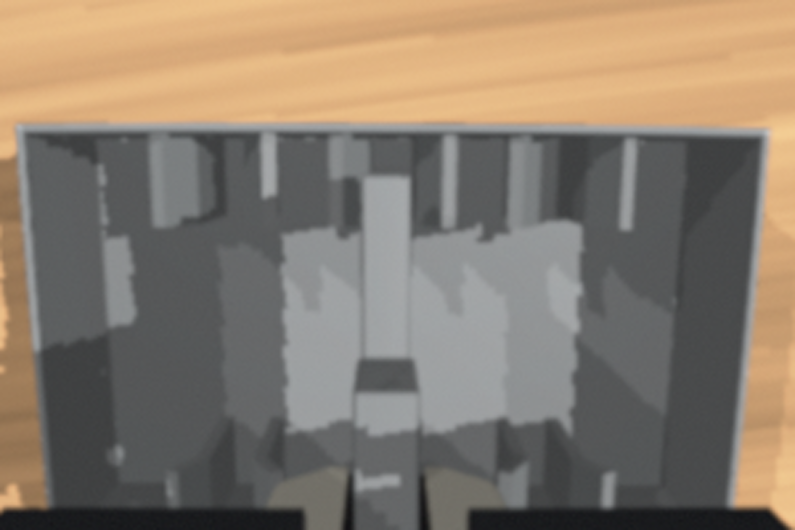

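View pics/s6c.png

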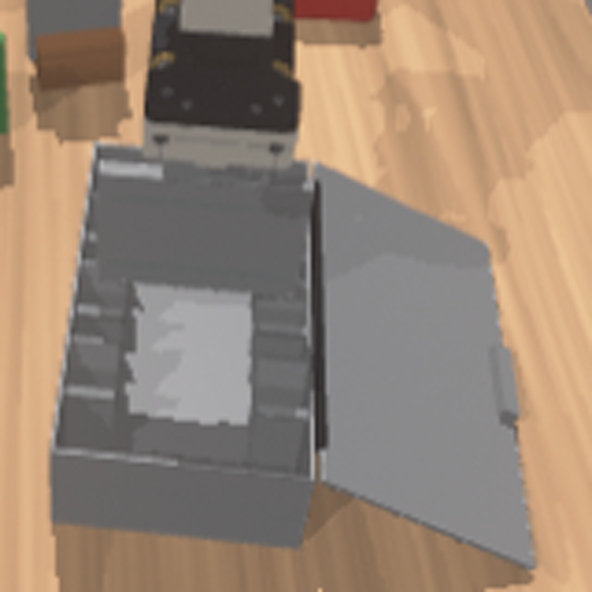

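```bash
python3 - <<'E'
from h import *
s,r=pickle.load(open('w6.pkl','rb'));R=np.array(s['ee_rot']);p=np.array(s['tcp_pos'])
C=lambda u,v:ray(r,crop((u,v),(170,50),2.65),s)
tl=lambda P:np.round(1000*R.T@(P-p),1)
for q in [(767,131),(20,127)]: print('rim',tl(plane(C(*q),.08)))
for q in [(330,160),(345,160),(443,160),(457,160),(258,160),(276,160),(621,160),(635,160),(152,160),(512,160)]: print('rib',q,tl(plane(C(*q),.076)))
for q in [(363,176),(411,176),(362,358),(410,358)]: print('plate',tl(plane(C(*q),p[2]-.022)))
# +x rim inner
# reprojection of expected slot walls at z=.06 by guess centre
E
```

```text
rim [ 76.3 121.5 132.1]
rim [  77.5 -115.2  132.1]
rib (330, 160) [ 66.5 -17.2 136.1]
rib (345, 160) [ 66.5 -12.4 136.1]
rib (443, 160) [ 66.5  18.9 136.1]
rib (457, 160) [ 66.6  23.4 136.1]
rib (258, 160) [ 66.6 -40.3 136.1]
rib (276, 160) [ 66.6 -34.5 136.1]
rib (621, 160) [ 66.8  76.2 136.1]
rib (635, 160) [ 66.9  80.7 136.1]
rib (152, 160) [ 66.8 -74.5 136.1]
rib (512, 160) [ 66.6  41.1 136.1]
plate [63.1 -3.8 21.9]
plate [63.1  5.7 21.9]
plate [26.1 -4.2 22. ]
plate [26.1  5.8 22. ]
```

The slot measures 31 mm wide at its flare top, against 32 mm in the text, with its centre at tool y +3.2. The plate is at +0.85, so I'll correct by 2.4 mm and lower into the slot, watching the force.

>>> {"op": "carry_out", "data": {
  "series": "0.01 0.025 0 0.05; 0.01 0.048 0.05 0.06; 0.01 0.048 0.15 0.06; 0.01 0.048 0.27 0.06; 0.01 0.048 0.39 0.06; 0.01 0.048 0.5 0.06; 0.01 0.048 0.6 0.06; 0.01 0.048 0.7 0.06; 0.01 0.048 0.75 0.06; 0.01 0.048 0.75 0.06"
}}

```text
time_s: 9.7
tcp_pos: [0.5704, -0.1762, 0.1736]
ee_rot: [[-0.991, 0.135, -0.001], [0.135, 0.991, 0.0], [0.001, 0.0, -1.0]]
contact_force: [-0.0, -0.1, -1.8]
grip_width: 0.123
```

```bash
python3 snapw.py w7; python3 - <<'E'
from h import *
s,r=pickle.load(open('w7.pkl','rb'));im=r['image'][50:250,170:470,::-1]
cv2.imwrite('pics/w7c.png',cv2.resize(im,None,fx=2.65,fy=2.65,interpolation=cv2.INTER_CUBIC))
E
```

```text
9.7 [ 0.57044363 -0.17623378  0.17360525] [[-0.991, 0.135, -0.001], [0.135, 0.991, 0.0], [0.001, 0.0, -1.0]] 0.12307785917768554 [-0.  -0.1 -1.8] [ 10.  33.   8.  94.  -5.  53. 102.]
```

View pics/w7c.png

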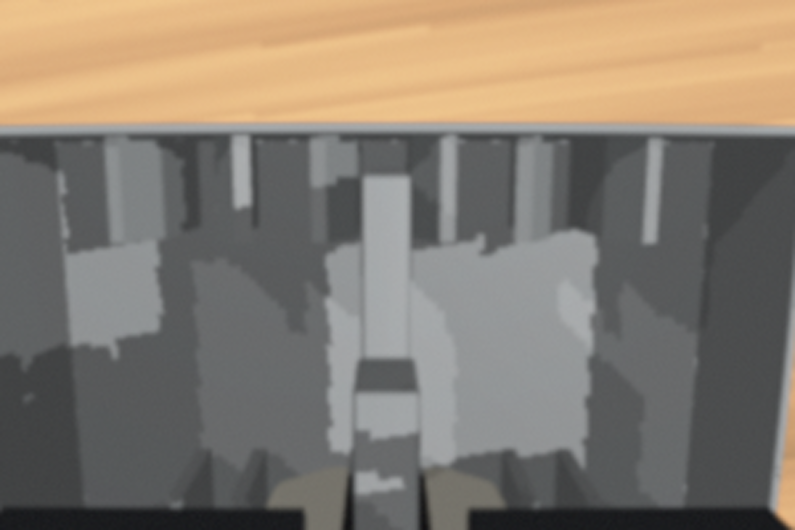

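The plate's bottom is already about 52 mm up, inside the slot, with no contact force. It is within 1 mm of centre. Continuing to just above the floor.

>>> {"op": "carry_out", "data": {
  "series": "0 -0.012 0.08 0; 0 -0.012 0.18 0; 0 -0.012 0.3 0; 0 -0.012 0.42 0; 0 -0.012 0.54 0; 0 -0.012 0.64 0; 0 -0.012 0.74 0; 0 -0.012 0.82 0; 0 -0.012 0.86 0; 0 -0.012 0.86 0"
}}

```text
time_s: 10.75
tcp_pos: [0.5704, -0.1769, 0.1308]
ee_rot: [[-0.991, 0.136, -0.001], [0.136, 0.991, 0.0], [0.001, 0.0, -1.0]]
contact_force: [-0.2, 0.3, -1.0]
grip_width: 0.123
```

>>> {"op": "carry_out", "data": {
  "series": "0 0 0.03 0; 0 0 0.06 0; 0 0 0.08 0; 0 0 0.08 0"
}}

```text
time_s: 11.15
tcp_pos: [0.5705, -0.1769, 0.1269]
ee_rot: [[-0.991, 0.135, -0.0], [0.135, 0.991, 0.0], [0.0, -0.0, -1.0]]
contact_force: [-0.7, -0.6, -1.5]
grip_width: 0.127
```

>>> {"op": "carry_out", "data": {
  "series": "0 0 0.01 0; 0 0 0.02 0; 0 0 0.02 0"
}}

```text
time_s: 11.45
tcp_pos: [0.5705, -0.1769, 0.126]
ee_rot: [[-0.991, 0.136, -0.0], [0.136, 0.991, 0.0], [0.0, -0.0, -1.0]]
contact_force: [-0.2, 0.0, -1.4]
grip_width: 0.126
```

>>> {"op": "carry_out", "data": {
  "series": "0 0 0.01 0; 0 0 0.02 0; 0 0 0.02 0"
}}

```text
time_s: 11.75
tcp_pos: [0.5707, -0.1771, 0.1256]
ee_rot: [[-0.991, 0.136, 0.0], [0.136, 0.991, -0.0], [-0.0, -0.0, -1.0]]
contact_force: [-1.0, 0.6, 2.6]
grip_width: 0.128
```

The force went from −1.4 N to +2.6 N at TCP height 0.1256, where 0.126 was predicted, so the plate is on the floor. Releasing gently.

>>> {"op": "carry_out", "data": {
  "series": "0 0 0 0; 0 0 0 0; 0 0 0 0; 0 0 0 0; 0 0 0 0; 0 0 0 0",
  "gripper": 45
}}

```text
time_s: 12.35
tcp_pos: [0.5706, -0.1769, 0.125]
ee_rot: [[-0.991, 0.136, -0.0], [0.136, 0.991, -0.0], [0.0, -0.0, -1.0]]
contact_force: [-0.4, -0.8, -0.5]
grip_width: 0.449
```

>>> {"op": "carry_out", "data": {
  "series": "0 0 -0.1 0; 0 0 -0.3 0; 0 0 -0.6 0; 0 0 -1 0; 0 0 -1.5 0; 0 0 -2 0; 0 0 -2.5 0; 0 0 -2.8 0; 0 0 -3 0; 0 0 -3 0"
}}

```text
time_s: 13.35
tcp_pos: [0.5713, -0.1773, 0.277]
ee_rot: [[-0.991, 0.136, 0.004], [0.136, 0.991, -0.001], [-0.004, -0.001, -1.0]]
contact_force: [-0.2, -0.4, -0.5]
grip_width: 0.446
```

>>> {"op": "carry_out", "data": {
  "series": "-0.3 0 0 0; -0.7 0 0 0; -1.1 0 0 0; -1.4 0 0 0; -1.6 0 0 0; -1.6 0 0 0; -1.6 0 0 0"
}}

```text
time_s: 14.05
tcp_pos: [0.6491, -0.1876, 0.2739]
ee_rot: [[-0.991, 0.136, -0.002], [0.136, 0.991, 0.0], [0.003, 0.0, -1.0]]
contact_force: [0.1, -0.3, 0.7]
grip_width: 0.451
```

```bash
python3 snapw.py w8; python3 snapw.py s8 side; python3 snapw.py t8 top; python3 - <<'E'
from h import *
s,r=pickle.load(open('s8.pkl','rb'));im=r['image'][200:360,290:450,::-1]
cv2.imwrite('pics/s8c.png',cv2.resize(im,None,fx=3.7,fy=3.7,interpolation=cv2.INTER_CUBIC))
E
```

```text
14.05 [ 0.64912013 -0.18764949  0.2739115 ] [[-0.991, 0.136, -0.002], [0.136, 0.991, 0.0], [0.003, 0.0, -1.0]] 0.45113419617891165 [ 0.1 -0.3  0.7] [ 10.  36.   8.  72.  -5.  73. 100.]
14.1 [ 0.64903694 -0.18775226  0.27439577] [[-0.991, 0.136, -0.002], [0.136, 0.991, 0.0], [0.002, 0.0, -1.0]] 0.45038047428290345 [-0.6  0.4  0.7] [ 10.  36.   8.  72.  -5.  73. 100.]
14.15 [ 0.6490688  -0.18776783  0.27475888] [[-0.991, 0.136, -0.001], [0.136, 0.991, 0.0], [0.001, 0.0, -1.0]] 0.45448130237217393 [-0.2 -0.8 -0.3] [ 10.  36.   8.  72.  -5.  73. 100.]
```

View pics/w8.png

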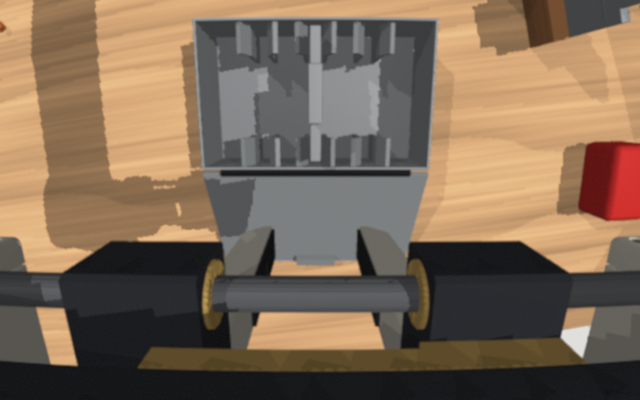

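View pics/s8c.png

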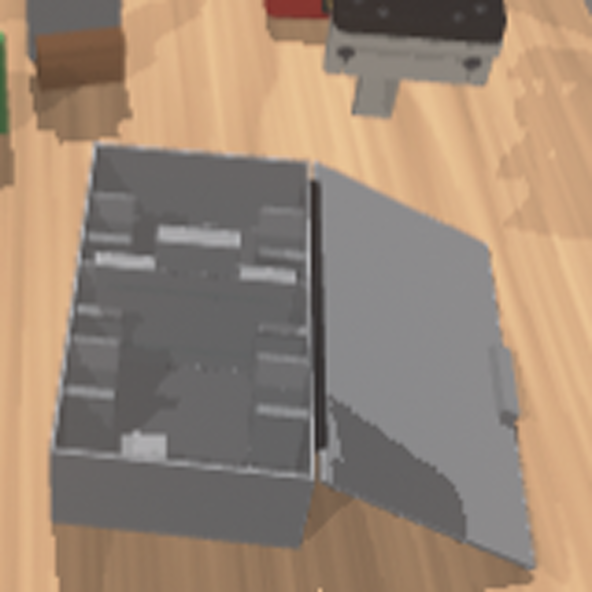

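View pics/s8.png

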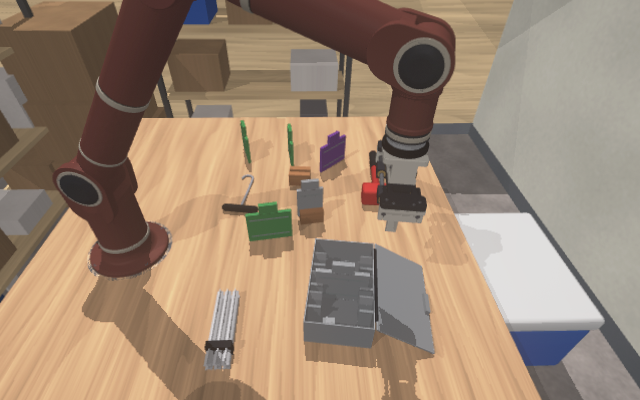

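```bash
python3 - <<'E'
from h import *
s,r=pickle.load(open('w8.pkl','rb'));im=r['image'][10:175,185:445,::-1]
cv2.imwrite('pics/w8c.png',cv2.resize(im,None,fx=3,fy=3,interpolation=cv2.INTER_CUBIC))
E
```

```text
(no output)
```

View pics/w8c.png

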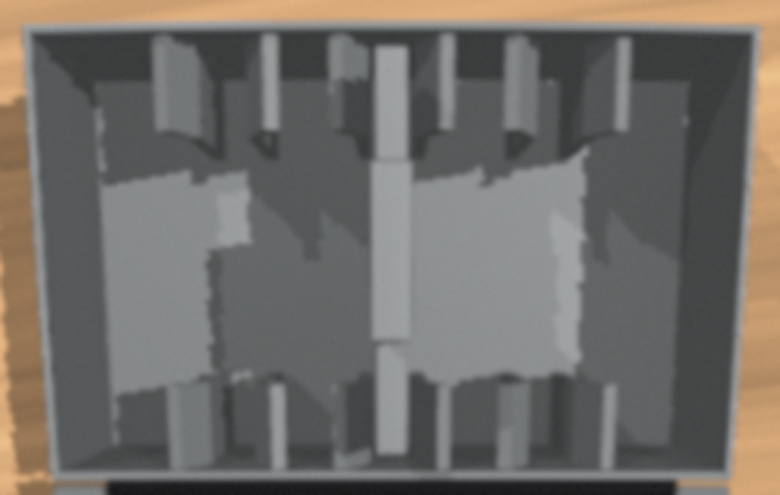

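```bash
python3 - <<'E'
from h import *
s,r=pickle.load(open('w8.pkl','rb'));_,S=pickle.load(open('s8.pkl','rb'))
W=lambda *q:ray(r,crop(q,(185,10),3),s);D=lambda *q:ray(S,crop(q,(290,200),3.7))
for n,a,b in [('tab-x',(391,160),(158,234)),('tab+x',(391,340),(240,241)),('pl-x',(391,45),(95,259)),('pl+x',(391,453),(296,276))]: print(n,tri(W(*a),D(*b)))
s0,d=pickle.load(open('d0.pkl','rb'));_,t=pickle.load(open('t8.pkl','rb'))
df=np.abs(d['side']['image'].astype(int)-S['image']).max(2)
print('short',df[178:205,298:322].mean(),'mallet top', np.abs(d['top']['image'].astype(int)-t['image']).max(2)[100:145,200:302].mean())
E
```

```text
tab-x (array([ 0.54543194, -0.17319026,  0.13230214]), [np.float64(1.0), np.float64(1.0)])
tab+x (array([ 0.59459373, -0.17980299,  0.13230364]), [np.float64(0.8), np.float64(0.8)])
pl-x (array([ 0.508174  , -0.16812215,  0.10274452]), [np.float64(0.7), np.float64(0.7)])
pl+x (array([ 0.63101973, -0.18477614,  0.10374558]), [np.float64(0.6), np.float64(0.6)])
short 8.958333333333334 mallet top 19.06644880174292
```

The tab top is at 132 mm at both ends (134 mm nominal on the floor) and the plate top at 103–104 mm. It is level, seated in the middle slot, and the gripper is clear.

```bash
python3 -c "
from cell import bot
print(bot.hand_in())"
```

```text
the job is handed in; nothing more can be done
None
```

I lifted the long divider out of its stand by the tab and lowered it tab-up into the caddy's middle slot. I let go once it was resting on the floor, then backed the gripper clear and handed the job in at about 14 s of the 45 s allowed.

- **Seating:** The wrist force went from −1.4 N to +2.6 N at the predicted height, which marked the floor contact.
- **Final position:** The last two-view check put the tab top at 132 mm at both ends (134 nominal). The plate top was at 103–104 mm (104 nominal), so it stands level and fully down within the 2 mm calibration. The last wrist picture shows it between the middle pair of ribs.
- **Short divider and mallet:** Both look unmoved in the side view. My picture-difference check for the mallet in the top view was not conclusive, and I put the difference down to the arm and its shadow over that area. The arm recorded no contact near either.

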